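# Put the foyer flashlight back in its sprung fork clip

## Task

The black flashlight has been shoved head first under the low riser, so that only its tail can be reached. Draw it out, lay it down on the open credenza top clear of the riser and let go, then take it again round the middle of its barrel and push it down past the sprung jaw until it sits fully home and level in both forks of the clip (head at either end) with the jaw sprung shut over it. Leave the key jar, the dish and the bottle opener where they are.

Things in the scene. Friction and masses are not known exactly. Their poses are not given: they have to be found in the camera images.
- flashlight_mid (a point): middle of the round barrel (30 mm diameter, 136 mm long) of the matte black plastic flashlight, on its axis; x runs along it to the head. Hexagonal head, 38 mm across flats, at x +68 to +112 mm; hexagonal tail cap, same width, at x -68 to -82 mm. Lies on hexagon flats with its axis 19 mm up, so does not roll. 0.18 to 0.29 kg, balanced within 10 mm of this point
- flashlight_tail (a point): end face of the flashlight's tail cap, on the axis, 82 mm from the barrel's middle, same axes. At the start the last 53 to 67 mm at this end stick out of the riser's front and the rest lies under the riser
- riser: low fixed rosewood shelf on the credenza top; origin on the surface under its centre. Board 200 mm (its x) by 260 mm (its y), underside 48 mm and top 58 mm above the surface; 10 mm side panels along its y = +125 and -125 mm edges; open at the front (its -x side, 100 mm from the origin)
- clip_seat (a point): where the barrel's middle belongs in the fixed fork clip, 55 mm above the credenza top; x along the seated barrel, z up. Two aluminium forks 10 mm wide at x = -50 and +50 mm: floor 15 mm below this point, round 7 mm prongs whose inner sides are 16.5 mm either side: the -y prong is straight to 18 mm above this point, then leans out to y = -28 mm, 37 mm up; the +y prong ends 4.5 mm up
- clip: the clip's base plate, 150 mm (x) by 90 mm (y), 10 mm high, origin under its centre, axes as clip_seat. Between the jaw's fingers, x = -36 to +36 mm, all is open down to 38 mm below clip_seat: room for gripper fingers holding the barrel near its middle. The barrel may sit up to 10 mm off centre along x before head or tail cap meets a fork
- jaw (a joint): sprung jaw hinged low in the clip about its x; 0 = shut, grows to 0.5 rad as it swings to the clip's +y. A barrel pushed straight down meets its ramp about 36 mm above the seat and swings it aside by 0.12 to 0.17 rad (some 5 to 15 N downwards); past the tips it snaps back to 0 over the seated barrel
- jaw_tip (a point): tip of one of the jaw's two steel fingers (7 mm thick, at clip x = -40 and +40 mm; this is the +40 one). Shut, the rounded tips reach over the seat from +y to y = +6.5 mm, 17 mm above clip_seat; a ramp on top rises outwards to y = 23 mm, and the jaw's highest part is 41 mm above clip_seat
- key_jar: glass jar with keys, 90 mm diameter, 100 mm high, origin under its centre; leave alone
- dish: orange ceramic dish standing on the riser, 110 mm diameter, 35 mm high, origin under its centre; leave alone
- opener: flat steel bottle opener, 140 mm long, 7 mm thick, along its x axis, origin under its middle; leave alone
Mind the look-alikes: they are no part of the job. Leave any green or orange look-alike of the clip alone.

How it is judged:
By the outcome, as a careful person would: the job done as asked, in the order asked, and still so for the second after the job is handed in, with the robot touching nothing.
It also fails if it takes over 53 s, if anything falls off the work surface, if the arm or the gripper's body presses on something with over 40 N, if the wrist force passes 120 N, or if a joint passes its speed limit or range.

## Robot

A 7-joint arm with a two-finger parallel gripper is mounted at the origin on the work surface. World frame = base frame: x ahead of the robot, y to its left, z up, the work surface at z = 0. Lengths are in m, angles in rad, forces in N, time in s.
With the tool pointing down it reaches from about 0.4 to 0.85 m from the base axis. Payload 10.4 kg.
Tool frame: the origin (TCP) lies at the centre of the arm's flange, where the gripper is bolted on; the fingertips stand 173 mm ahead of it and the grasp point (between the pads) lies 155 mm ahead of it (manip.nose_length is the distance from the TCP to the fingertips, in m); z points along the fingers, x is the direction in which the jaws open and shut, and the axes are right-handed (so a half turn about z gives the same grasp; the last joint's range is limited). The gripper opens to 85 mm and grips with 20 to 120 N. Pads are 22 mm wide; open, the fingers measure 114 mm over their backs; the gripper's body (76 mm by 85 mm) begins 54 mm behind the grasp point. The pads swing forward as they close: fully open they stand 13 mm farther back than shut.
Start: joints at [-1.235, 0.332, -0.065, 1.46, 0.022, 1.35, -0.088], TCP at [0.219, 0.585, 0.405] pointing down, gripper open.
Joint ranges: [-2.6, 2.6], [-0.5, 2.12], [-1.47, 1.34], [0.16, 2.42], [-1.27, 4.41], [0.06, 2.06], [-2.6, 2.6]. Speed limits (rad/s): [2.22, 2.22, 2.79, 2.79, 3.14, 3.14, 3.14].

## Interface

Orientations are given as a unit quaternion [x, y, z, w].
In Python, from workcell import status, cams, order, manip gives the robot as it stands.
- The arm moves only by the tool servo_tool, never from a script. Its argument "motion" is a list that holds one entry, the list of rows, each a list of 6 numbers: the shift along the tool's x, y, z in units of 50 mm (1.0 is 50 mm), then the turn, a rotation vector about the tool's x, y, z in units of 5 degrees (1.0 is 5 degrees). In form: [[[x, y, z, ax, ay, az], ...]]. A call has 1 to 12 rows; each row shifts and turns the pose as measured when the row begins, along the tool's axes as they then stand; what a row does not reach is not made up. A row lasts 1/10 s, in which the tool goes at most 50 mm and 8.59 degrees, less where a joint would pass 70% of its speed; a pose out of reach is approached as far as the arm can. A call is refused whole if a number of a shift passes 1 or a number of a turn 1, either way. A call with a gripper value outside its range is refused whole. "jaw" is the closure in counts, from 0 (fully open) to 255 (shut), set as the call begins (left out, the last holds). The fingers move at their own pace and stop on an object; "force" is the grip in N (left out, the last holds). Time passes only in rows, so rows that do not move let the fingers close. It gives the time, the measured TCP pose, the force and the opening at its end, in the units of the state.
- status.get_obs(): the state, without advancing time (a new reading comes with each control period).
- cams.camera(name): name is "scene" or "side" or "wrist"; returns a dict with "color" (400x640x3 uint8, red, green, blue), "vertical_fov" (degrees; the focal length in pixels is half the picture's height over the tangent of half this angle, whatever the lens; pixels are square), "cx", "cy" (the principal point, pixels), "extrinsics" (4x4, takes a point from camera to world coordinates). Camera axes: x right, y down, z forward; pixel columns grow to the right and rows downward; lengths in m; the calibration is good to about 2 mm. The wrist camera is an equidistant fisheye: a pixel r from the principal point sees the ray r / f radians off the axis. A picture is of the moment at which its call begins. There is no depth.
- order.hand_in(): hands the job in, once; it reports no verdict.
The state is a dict: "clock": time; "joint_pos": joint angles; "joint_velocities": joint speeds; "tau": joint torques, N m; "position": TCP position; "ee_rot": TCP orientation; "ft_force": force on the tool from outside, world axes, zero at the start; "torque": the same for the moment, N m; "grip_width": opening from 0.0 (shut) to 1.0 (fully open).
Only numpy, scipy, OpenCV 4.12 (cv2) and the standard library are available. Lean on these libraries where they do the work, as an engineer would, in place of code of your own. Each camera call takes 0.05 s, during which the arm holds its last target.

## Working session

There is one attempt and no reset: what is moved stays moved. The work goes in short steps, Python scripts to look and compute and a tool call to move; the robot and the scene stay as the last step left them, time stands still between calls to the robot, and variables do not carry over. Pictures are saved under pics/ and viewed, and the job is handed in when it is done.

Besides the shell and the picture viewer there is one more tool, called after "Emit:" as name([rows], argument=value, ...), one row to a line, values as JSON. servo_tool: Moves the arm, as the interface text tells. Its arguments: {"type":"object","properties":{"motion":{"type":"array","items":{"type":"array","items":{"type":"array","items":{"type":"number"}}}},"jaw":{"type":"number"},"force":{"type":"number"}},"required":["motion"]}

```bash
mkdir -p pics; ls
python3 - <<'E'
from workcell import status,cams,order,manip
import cv2,json,numpy as np,pickle
o=status.get_obs(); print({k:np.round(v,3).tolist() for k,v in o.items()}, manip.nose_length)
for n in ["scene","side","wrist"]:
    c=cams.camera(n); cv2.imwrite(f"pics/{n}0.png",c["color"][:,:,::-1]); pickle.dump(c,open(f"{n}0.pkl","wb"))
    print(n,c["vertical_fov"],c["cx"],c["cy"],np.round(c["extrinsics"],3).tolist())
E
```

```text
pics
{'clock': 0.0, 'joint_pos': [-1.235, 0.333, -0.065, 1.461, 0.022, 1.35, -0.088], 'joint_velocities': [-0.001, 0.0, -0.001, 0.001, 0.001, 0.0, -0.0], 'tau': [-0.001, -62.544, 0.049, -39.161, 0.016, 0.009, -0.0], 'position': [0.219, 0.585, 0.404], 'ee_rot': [0.822, 0.57, -0.001, 0.0], 'ft_force': [-0.977, -0.683, -0.673], 'torque': [0.062, -0.031, 0.022], 'grip_width': 1.001} 0.1734
scene 52.10266742544912 322.9688341765428 199.86282370547298 [[-0.279, 0.78, -0.56, 1.156], [0.96, 0.233, -0.154, 0.063], [0.01, -0.581, -0.814, 1.021], [0.0, 0.0, 0.0, 1.0]]
side 45.29215616335138 326.2415038789908 197.47758051353023 [[0.94, -0.189, 0.285, 0.183], [-0.342, -0.533, 0.774, -1.076], [0.006, -0.825, -0.565, 0.803], [0.0, 0.0, 0.0, 1.0]]
wrist 65.70646984690485 319.7729416425611 199.3375818534792 [[0.351, 0.898, 0.266, 0.152], [0.936, -0.336, -0.101, 0.61], [-0.001, 0.285, -0.958, 0.373], [0.0, 0.0, 0.0, 1.0]]
```

View pics/scene0.png

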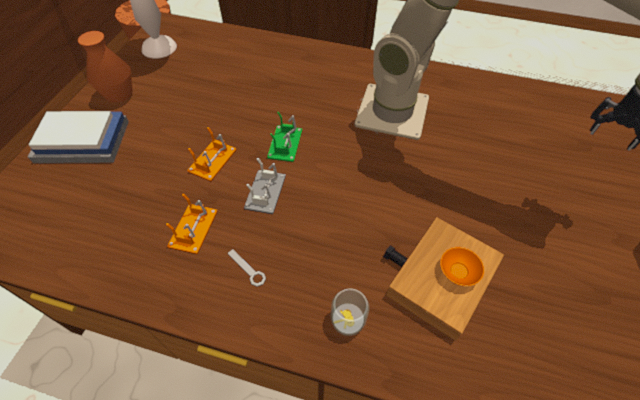

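View pics/side0.png

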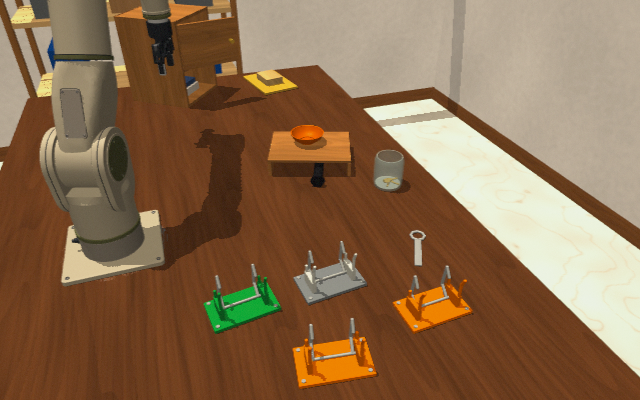

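View pics/wrist0.png

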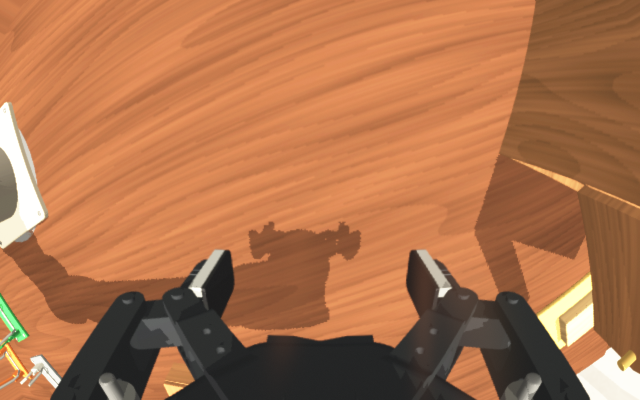

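The clip candidates in the scene picture are grey (266,188), green (285,142), and orange at (212,158) and (192,228). The grey one fits, since it has bare aluminium forks and the green and orange ones are excluded as look-alikes. I'll enlarge to confirm.

```bash
cat > h.py <<'E'
import numpy as np,cv2,pickle
def K(c):
    f=c["color"].shape[0]/2/np.tan(np.radians(c["vertical_fov"])/2); return f,c["cx"],c["cy"]
def ray(c,u,v,fish=False):
    f,cx,cy=K(c); x,y=u-cx,v-cy
    if fish:
        r=np.hypot(x,y); t=r/f; d=np.array([x/r*np.sin(t),y/r*np.sin(t),np.cos(t)])
    else: d=np.array([x/f,y/f,1.])
    E=np.array(c["extrinsics"]); d=E[:3,:3]@d; return E[:3,3],d/np.linalg.norm(d)
def onz(c,u,v,z,fish=False):
    o,d=ray(c,u,v,fish); return o+d*(z-o[2])/d[2]
def tri(rs):
    A=0;b=0
    for o,d in rs:
        P=np.eye(3)-np.outer(d,d); A=A+P; b=b+P@o
    p=np.linalg.solve(A,b); return p,[np.linalg.norm((np.eye(3)-np.outer(d,d))@(p-o)) for o,d in rs]
def proj(c,p,fish=False):
    E=np.array(c["extrinsics"]); q=E[:3,:3].T@(np.asarray(p)-E[:3,3]); f,cx,cy=K(c)
    if fish:
        r=np.hypot(q[0],q[1]); t=np.arctan2(r,q[2]); return np.array([cx+f*t*q[0]/r,cy+f*t*q[1]/r])
    return np.array([cx+f*q[0]/q[2],cy+f*q[1]/q[2]])
def crop(c,u0,v0,w,h,s,name):
    im=c["color"][v0:v0+h,u0:u0+w,::-1]; cv2.imwrite(name,cv2.resize(im,None,fx=s,fy=s,interpolation=cv2.INTER_CUBIC))
def L(n): return pickle.load(open(n+".pkl","rb"))
E
python3 - <<'E'
from h import *
s=L("scene0"); d=L("side0")
crop(s,235,150,60,70,8,"pics/s_clip.png"); crop(d,285,230,90,75,8,"pics/d_clip.png")
crop(s,370,210,140,130,5,"pics/s_ris.png"); crop(d,260,115,100,80,7,"pics/d_ris.png")
E
```

```text
(no output)
```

View pics/s_clip.png

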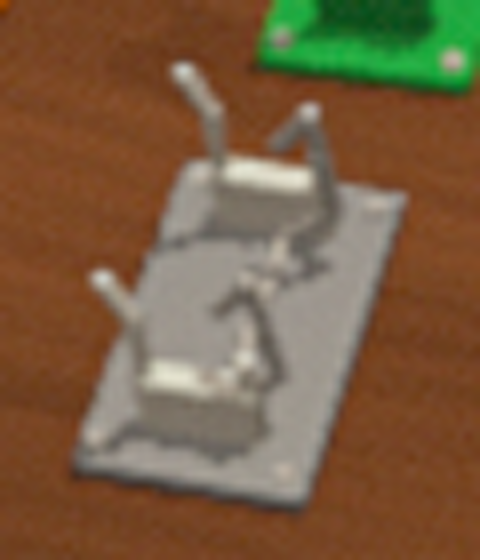

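View pics/d_clip.png

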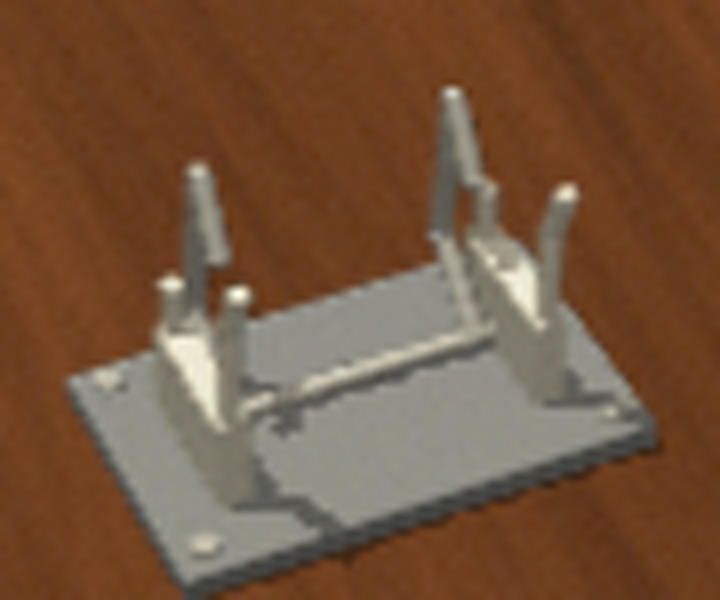

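View pics/s_ris.png

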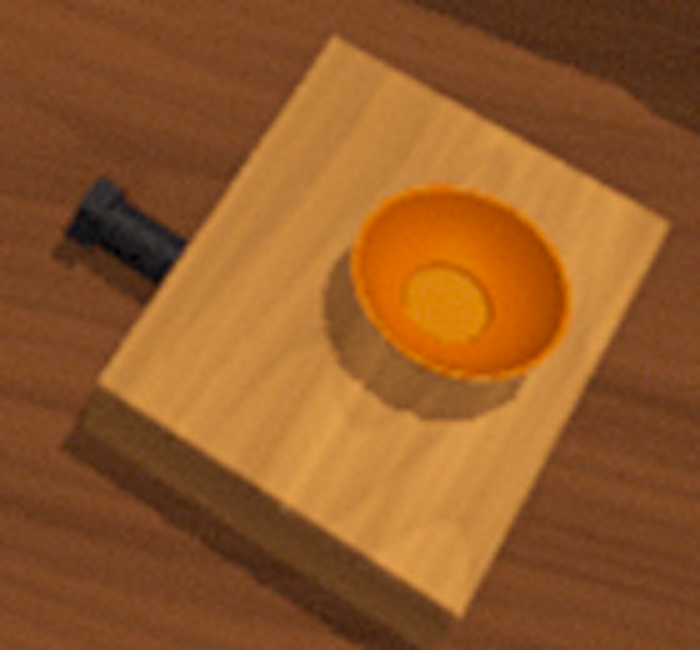

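View pics/d_ris.png

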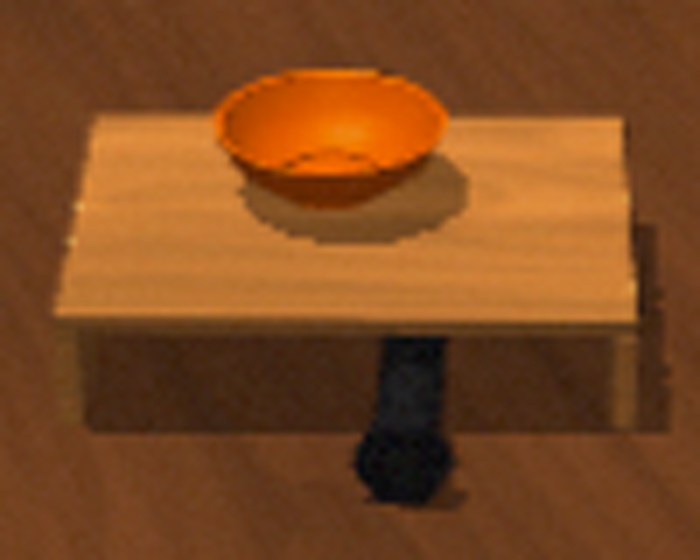

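Run:
```python
from h import *
np.set_printoptions(precision=4,suppress=True)
s=L("scene0"); d=L("side0")
S=lambda p,o,k:[o[0]+(p[0]+.5)/k-.5,o[1]+(p[1]+.5)/k-.5]
print("riser")
A=[onz(s,*S(p,(370,210),5),.058)[:2] for p in [(335,37),(668,225),(462,615),(100,382)]]
B=[onz(d,*S(p,(260,115),7),.058)[:2] for p in [(55,316),(95,115),(622,118),(632,322)]]
print(np.array(A),np.array(B),np.mean(A,0),np.mean(B,0))
for a in (A,B): print([np.linalg.norm(a[i]-a[(i+1)%4]) for i in range(4)])
print("clip")
A=[onz(s,*S(p,(235,150),8),.010)[:2] for p in [(187,160),(405,193),(303,498),(80,462)]]
B=[onz(d,*S(p,(285,230),8),.010)[:2] for p in [(70,380),(437,262),(655,432),(185,575)]]
print(np.array(A),np.array(B),np.mean(A,0),np.mean(B,0))
for a in (A,B): print([np.linalg.norm(a[i]-a[(i+1)%4]) for i in range(4)])
cs=lambda p:ray(s,*S(p,(235,150),8)); cd=lambda p:ray(d,*S(p,(285,230),8))
print("lean tips",tri([cs((183,72)),cd((566,192))]),tri([cs((103,280)),cd((237,295))]))
print("lean tips",tri([cs((183,72)),cd((237,295))]),tri([cs((103,280)),cd((566,192))]))
print("jawtop",tri([cs((309,110)),cd((452,92))]),tri([cs((309,110)),cd((197,170))]),tri([cs((240,298)),cd((452,92))]))
print("flash scene tailend, at edge")
for p in [(85,212),(172,265)]: print(onz(s,*S(p,(370,210),5),.019))
for p in [(404,465),(415,340)]: print(onz(d,*S(p,(260,115),7),.019))
print(onz(s,346,315,0.05),onz(s,248,267,.005), onz(s,232,253,.005),onz(s,262,282,.005))
```

```text
riser
[[0.4586 0.2045]
 [0.5277 0.3891]
 [0.7684 0.3023]
 [0.7011 0.1164]] [[0.4577 0.2001]
 [0.5249 0.386 ]
 [0.7684 0.2972]
 [0.697  0.1102]] [0.614  0.2531] [0.612  0.2484]
[np.float64(0.19712576236180823), np.float64(0.2558336036816681), np.float64(0.19770895677949693), np.float64(0.25797006709267317)]
[np.float64(0.19768863995256633), np.float64(0.25923474898362286), np.float64(0.20018425958706607), np.float64(0.2556976810091237)]
clip
[[ 0.4055 -0.3602]
 [ 0.3965 -0.2713]
 [ 0.545  -0.2593]
 [ 0.5536 -0.3447]] [[ 0.3967 -0.2756]
 [ 0.5171 -0.2641]
 [ 0.5502 -0.3532]
 [ 0.4045 -0.3604]] [ 0.4752 -0.3089] [ 0.4671 -0.3133]
[np.float64(0.08940834983542255), np.float64(0.14895822506020046), np.float64(0.08576499133567415), np.float64(0.14890248438992384)]
[np.float64(0.12094367105775124), np.float64(0.09513674442255797), np.float64(0.14588723148736568), np.float64(0.08507541920371055)]
lean tips (array([ 0.4891, -0.3424,  0.1306]), [np.float64(0.033314560732720766), np.float64(0.033314560732720724)]) (array([ 0.4649, -0.3347,  0.0542]), [np.float64(0.037043242024700676), np.float64(0.037043242024700704)])
lean tips (array([ 0.4268, -0.3427,  0.0923]), [np.float64(0.00030643683011364605), np.float64(0.0003064368301135789)]) (array([ 0.527 , -0.3338,  0.0925]), [np.float64(0.00019760665930003654), np.float64(0.00019760665930002743)])
jawtop (array([ 0.4827, -0.2917,  0.1244]), [np.float64(0.02685856302317141), np.float64(0.026858563023171512)]) (array([ 0.4321, -0.2909,  0.0933]), [np.float64(0.00015609932739604732), np.float64(0.00015609932739610964)]) (array([ 0.5159, -0.2833,  0.0905]), [np.float64(0.0036116704155101827), np.float64(0.00361167041550997)])
flash scene tailend, at edge
[0.586  0.0917 0.019 ]
[0.6045 0.1433 0.019 ]
[0.5832 0.0904 0.019 ]
[0.6231 0.1903 0.019 ]
[0.8016 0.0292 0.05  ] [ 0.731  -0.2617  0.005 ] [ 0.7038 -0.3207  0.005 ] [ 0.7613 -0.2093  0.005 ]
```

The crop confirms the grey clip at scene (266,188), side (330,280): bare aluminium forks, a short +y prong, leaning -y prongs and a steel jaw. The flashlight tail is at scene (387,252). Next I'll write a row planner and approach above the tail.

```bash
cat > plan.py <<'E'
import sys,numpy as np
from scipy.spatial.transform import Rotation as R
from workcell import status
def plan(x,y,z,yaw,n=None,vmax=45.,print_=True):
    o=status.get_obs(); p=np.array(o["position"]); q=R.from_quat(o["ee_rot"])
    t=np.radians(yaw)/2; Q=R.from_quat([np.cos(t),np.sin(t),0,0])
    T=np.array([x,y,z]); rv=(q.inv()*Q).as_rotvec(); ang=np.degrees(np.linalg.norm(rv))
    if n is None: n=int(max(1,np.ceil(np.linalg.norm(T-p)*1000/vmax),np.ceil(ang/4.8)))
    rows=[]
    for i in range(n):
        qi=q*R.from_rotvec(rv*i/n)
        sh=qi.inv().apply((T-p)/n)/0.05
        rows.append([round(float(v),2) for v in np.r_[sh,np.degrees(rv/n)/5]])
    print("t",round(o["clock"],2),"pos",np.round(p,4),"yaw",np.round(np.degrees(2*np.arctan2(o["ee_rot"][1],o["ee_rot"][0])),2),"q",np.round(o["ee_rot"],4),"F",np.round(o["ft_force"],1),"w",round(o["grip_width"],3),"dist",np.round(T-p,4),"n",n)
    for r in rows: print(r)
if __name__=="__main__":
    a=[float(v) for v in sys.argv[1:]]
    plan(*a[:4],n=int(a[4]) if len(a)>4 else None)
E
python3 plan.py 0.58 0.08 0.35 -20.5
```

```text
t 0.15 pos [0.2194 0.5851 0.4041] yaw 69.44 q [ 8.219e-01  5.696e-01 -4.000e-04  3.000e-04] F [-0.4  0.  -0.2] w 0.998 dist [ 0.3606 -0.5051 -0.0541] n 19
[-0.36, 0.54, 0.06, 0.0, 0.0, 0.95]
[-0.32, 0.57, 0.06, 0.0, 0.0, 0.95]
[-0.27, 0.59, 0.06, 0.0, 0.0, 0.95]
[-0.22, 0.61, 0.06, 0.0, 0.0, 0.95]
[-0.17, 0.63, 0.06, 0.0, 0.0, 0.95]
[-0.12, 0.64, 0.06, 0.0, 0.0, 0.95]
[-0.06, 0.65, 0.06, 0.0, 0.0, 0.95]
[-0.01, 0.65, 0.06, 0.0, 0.0, 0.95]
[0.05, 0.65, 0.06, 0.0, 0.0, 0.95]
[0.1, 0.65, 0.06, 0.0, 0.0, 0.95]
[0.15, 0.64, 0.06, 0.0, 0.0, 0.95]
[0.2, 0.62, 0.06, 0.0, 0.0, 0.95]
[0.25, 0.6, 0.06, 0.0, 0.0, 0.95]
[0.3, 0.58, 0.06, 0.0, 0.0, 0.95]
[0.35, 0.55, 0.06, 0.0, 0.0, 0.95]
[0.39, 0.52, 0.06, 0.0, 0.0, 0.95]
[0.44, 0.49, 0.06, 0.0, 0.0, 0.95]
[0.47, 0.45, 0.06, 0.0, 0.0, 0.95]
[0.51, 0.41, 0.06, 0.0, 0.0, 0.95]
```

Emit:
servo_tool([
  [[-0.36, 0.54, 0.06, 0, 0, 0.95], [-0.32, 0.57, 0.06, 0, 0, 0.95], [-0.27, 0.59, 0.06, 0, 0, 0.95], [-0.22, 0.61, 0.06, 0, 0, 0.95], [-0.17, 0.63, 0.06, 0, 0, 0.95], [-0.12, 0.64, 0.06, 0, 0, 0.95], [-0.06, 0.65, 0.06, 0, 0, 0.95], [-0.01, 0.65, 0.06, 0, 0, 0.95], [0.05, 0.65, 0.06, 0, 0, 0.95], [0.1, 0.65, 0.06, 0, 0, 0.95]],
], jaw=0, force=60)

```text
clock: 1.15
position: [0.4078, 0.3106, 0.37]
ee_rot: [0.984, 0.179, -0.003, 0.001]
ft_force: [0.3, 0.6, -0.1]
grip_width: 0.998
```

```bash
python3 plan.py 0.575 0.07 0.33 -20.5
```

```text
t 1.15 pos [0.4078 0.3106 0.37  ] yaw 20.64 q [ 9.838e-01  1.792e-01 -2.600e-03  9.000e-04] F [ 0.3  0.6 -0.1] w 0.998 dist [ 0.1672 -0.2406 -0.04  ] n 9
[0.16, 0.63, 0.09, 0.0, 0.01, 0.91]
[0.21, 0.62, 0.09, 0.0, 0.01, 0.91]
[0.26, 0.6, 0.09, 0.0, 0.01, 0.91]
[0.3, 0.58, 0.09, 0.0, 0.01, 0.91]
[0.35, 0.55, 0.09, 0.0, 0.01, 0.91]
[0.39, 0.52, 0.09, 0.0, 0.01, 0.91]
[0.43, 0.49, 0.09, 0.0, 0.01, 0.91]
[0.47, 0.45, 0.09, 0.0, 0.01, 0.91]
[0.5, 0.41, 0.09, 0.0, 0.01, 0.91]
```

Emit:
servo_tool([
  [[0.16, 0.63, 0.09, 0, 0.01, 0.91], [0.21, 0.62, 0.09, 0, 0.01, 0.91], [0.26, 0.6, 0.09, 0, 0.01, 0.91], [0.3, 0.58, 0.09, 0, 0.01, 0.91], [0.35, 0.55, 0.09, 0, 0.01, 0.91], [0.39, 0.52, 0.09, 0, 0.01, 0.91], [0.43, 0.49, 0.09, 0, 0.01, 0.91], [0.47, 0.45, 0.09, 0, 0.01, 0.91], [0.5, 0.41, 0.09, 0, 0.01, 0.91], [0, 0, 0, 0, 0, 0]],
])

```text
clock: 2.15
position: [0.5775, 0.0516, 0.3269]
ee_rot: [0.981, -0.195, 0.002, 0.002]
ft_force: [-1.5, -0.4, 0.4]
grip_width: 0.997
```

```bash
cat > snap.py <<'E'
import sys,cv2,pickle
from workcell import cams
for n in sys.argv[2:]:
    c=cams.camera(n); cv2.imwrite(f"pics/{n}{sys.argv[1]}.png",c["color"][:,:,::-1]); pickle.dump(c,open(f"{n}{sys.argv[1]}.pkl","wb"))
E
python3 snap.py 1 wrist
```

```text
(no output)
```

View pics/wrist1.png

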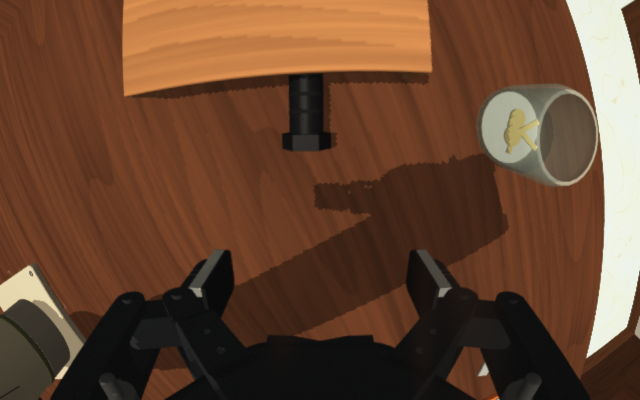

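Run:
```python
from h import *
crop(L("wrist1"),265,60,80,100,6,"pics/w1c.png")
```

```text
(no output)
```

View pics/w1c.png

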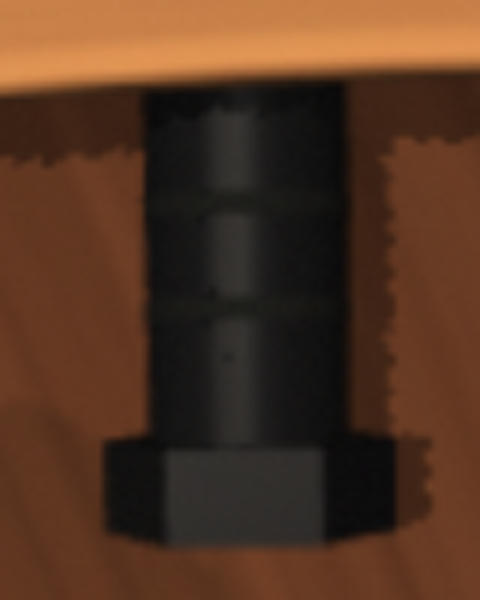

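```bash
python3 - <<'E'
from h import *
np.set_printoptions(precision=4,suppress=True)
w=L("wrist1")
S=lambda p:[265+(p[0]+.5)/6-.5,60+(p[1]+.5)/6-.5]
for n,p,z in [("L",(105,530),.019),("R",(395,530),.019),("tl",(165,546),.038),("tr",(327,546),.038),("bL",(148,430),.019),("bR",(348,430),.019),("eL",(143,100),.019),("eR",(346,100),.019),("rf",(245,85),.048)]:
    print(n,onz(w,*S(p),z,True))
for p in [(123,96),(430,72)]: print(onz(w,*p,.048,True))
E
python3 plan.py 0.575 0.07 0.33 -20.5 2
```

```text
L [0.5617 0.0983 0.019 ]
R [0.6017 0.0814 0.019 ]
tl [0.5715 0.0943 0.038 ]
tr [0.5924 0.0855 0.038 ]
bL [0.5736 0.1096 0.019 ]
bR [0.601 0.098 0.019]
eL [0.5923 0.1554 0.019 ]
eR [0.6196 0.1437 0.019 ]
rf [0.6067 0.148  0.048 ]
[0.4511 0.207  0.048 ]
[0.7026 0.1145 0.048 ]
t 2.2 pos [0.5769 0.0538 0.327 ] yaw -22.28 q [ 0.9812 -0.1932  0.0012  0.0018] F [-0.3  1.   0.2] w 0.996 dist [-0.0019  0.0162  0.003 ] n 2
[-0.08, -0.14, -0.03, 0.02, -0.02, -0.18]
[-0.08, -0.14, -0.03, 0.02, -0.02, -0.18]
```

```bash
python3 plan.py 0.594 0.1196 0.179 -22.3 6
```

```text
t 2.2 pos [0.5769 0.0538 0.327 ] yaw -22.28 q [ 0.9812 -0.1932  0.0012  0.0018] F [-0.3  1.   0.2] w 0.996 dist [ 0.0171  0.0658 -0.148 ] n 6
[-0.03, -0.23, 0.49, 0.01, -0.01, 0.0]
[-0.03, -0.23, 0.49, 0.01, -0.01, 0.0]
[-0.03, -0.23, 0.49, 0.01, -0.01, 0.0]
[-0.03, -0.23, 0.49, 0.01, -0.01, 0.0]
[-0.03, -0.23, 0.49, 0.01, -0.01, 0.0]
[-0.03, -0.22, 0.49, 0.01, -0.01, 0.0]
```

Lateral first, then down, leaving the last 20 mm for a correction.

Emit:
servo_tool([
  [[-0.06, -0.45, 0.1, 0.02, -0.02, 0], [-0.06, -0.45, 0.4, 0.02, -0.02, 0], [-0.06, -0.46, 0.6, 0, 0, 0], [0, 0, 0.6, 0, 0, 0], [0, 0, 0.5, 0, 0, 0], [0, 0, 0.3, 0, 0, 0], [0, 0, 0, 0, 0, 0]],
])

```text
clock: 2.9
position: [0.5924, 0.138, 0.1969]
ee_rot: [0.983, -0.184, -0.002, -0.004]
ft_force: [0.6, -0.9, 0.6]
grip_width: 1.003
```

```bash
python3 plan.py 0.594 0.1196 0.179 -22.3; python3 snap.py 2 wrist
```

```text
t 2.9 pos [0.5924 0.138  0.1969] yaw -21.26 q [ 0.9828 -0.1844 -0.0016 -0.0044] F [ 0.6 -0.9  0.6] w 1.003 dist [ 0.0016 -0.0184 -0.0179] n 1
[0.17, 0.33, 0.36, -0.09, 0.06, 0.21]
```

View pics/wrist2.png

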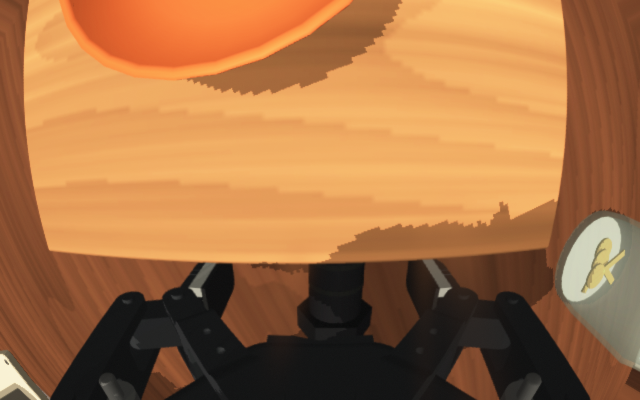

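The picture shows the tail centred between the jaws at (335,290). The TCP went 18 mm too far towards the riser, so I'll correct that in small steps.

Emit:
servo_tool([
  [[0.08, 0.16, 0, -0.05, 0.03, 0.1], [0.08, 0.16, 0.1, -0.04, 0.03, 0.1], [0, 0, 0.1, 0, 0, 0], [0, 0, 0, 0, 0, 0]],
])

```text
clock: 3.35
position: [0.596, 0.1186, 0.1915]
ee_rot: [0.981, -0.194, 0.004, -0.002]
ft_force: [-0.1, 0.4, -0.7]
grip_width: 1.004
```

```bash
python3 plan.py 0.594 0.1196 0.179 -22.3
```

```text
t 3.35 pos [0.596  0.1186 0.1915] yaw -22.4 q [ 0.9809 -0.1942  0.0036 -0.0017] F [-0.1  0.4 -0.7] w 1.004 dist [-0.002   0.001  -0.0125] n 1
[-0.05, -0.0, 0.25, -0.05, -0.07, -0.02]
```

Emit:
servo_tool([
  [[-0.03, 0, 0.12, -0.03, -0.04, 0], [-0.02, 0, 0.12, -0.02, -0.03, 0], [0, 0, 0, 0, 0, 0]],
])

```text
clock: 3.65
position: [0.5938, 0.1194, 0.1791]
ee_rot: [0.981, -0.195, 0.0, -0.0]
ft_force: [-0.1, -0.5, -0.1]
grip_width: 1.0
```

Emit:
servo_tool([
  [[0, 0, 0, 0, 0, 0], [0, 0, 0, 0, 0, 0], [0, 0, 0, 0, 0, 0], [0, 0, 0, 0, 0, 0], [0, 0, 0, 0, 0, 0], [0, 0, 0, 0, 0, 0], [0, 0, 0, 0, 0, 0], [0, 0, 0, 0, 0, 0]],
], jaw=255, force=40)

```text
clock: 4.45
position: [0.5939, 0.1199, 0.1792]
ee_rot: [0.981, -0.194, 0.0, -0.0]
ft_force: [-0.2, -0.3, -0.6]
grip_width: 0.334
```

```bash
python3 plan.py 0.52 -0.065 0.179 -22.3; python3 snap.py 3 wrist side
```

```text
t 4.45 pos [0.5939 0.1199 0.1792] yaw -22.39 q [ 9.810e-01 -1.941e-01  4.000e-04 -4.000e-04] F [-0.2 -0.3 -0.6] w 0.334 dist [-0.0739 -0.1849 -0.0002] n 5
[0.01, 0.8, 0.0, -0.0, -0.0, -0.0]
[0.01, 0.8, 0.0, -0.0, -0.0, -0.0]
[0.01, 0.8, 0.0, -0.0, -0.0, -0.0]
[0.01, 0.8, 0.0, -0.0, -0.0, -0.0]
[0.01, 0.8, 0.0, -0.0, -0.0, -0.0]
```

View pics/wrist3.png

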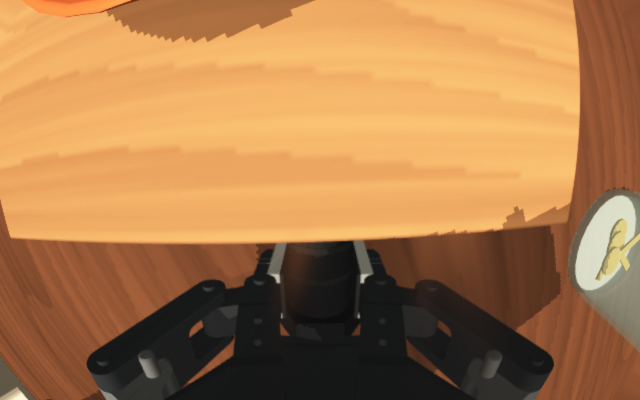

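Barrel gripped between the pads. I'll draw it straight out along its own axis.

Emit:
servo_tool([
  [[0, 0.15, 0, 0, 0, 0], [0, 0.3, 0, 0, 0, 0], [0, 0.3, 0, 0, 0, 0], [0, 0.3, 0, 0, 0, 0], [0, 0.3, 0, 0, 0, 0], [0, 0.3, 0, 0, 0, 0], [0, 0.3, 0, 0, 0, 0], [0, 0.3, 0, 0, 0, 0], [0, 0.3, 0, 0, 0, 0], [0, 0, 0, 0, 0, 0]],
])

```text
clock: 5.55
position: [0.5399, -0.0106, 0.1792]
ee_rot: [0.981, -0.196, 0.0, -0.001]
ft_force: [-0.5, -1.5, -0.8]
grip_width: 0.334
```

```bash
python3 plan.py 0.515 -0.08 0.179 -22.3; python3 snap.py 4 wrist
```

```text
t 5.55 pos [ 0.5399 -0.0106  0.1792] yaw -22.57 q [ 9.807e-01 -1.957e-01  3.000e-04 -5.000e-04] F [-0.5 -1.5 -0.8] w 0.334 dist [-0.0249 -0.0694 -0.0002] n 2
[0.04, 0.74, 0.0, -0.01, -0.0, -0.03]
[0.04, 0.74, 0.0, -0.01, -0.0, -0.03]
```

View pics/wrist4.png

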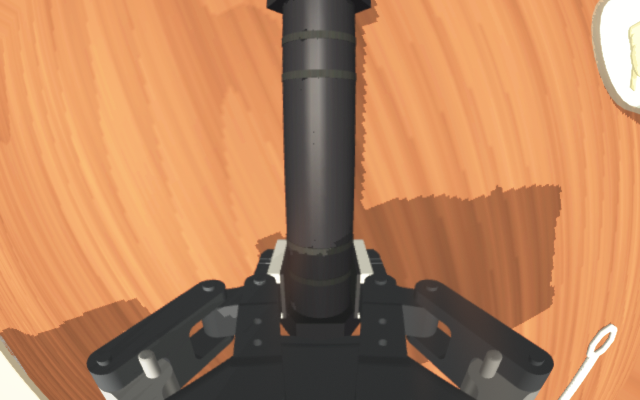

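Emit:
servo_tool([
  [[0.01, 0.15, 0, 0, 0, 0], [0.01, 0.3, 0, 0, 0, 0], [0.01, 0.3, 0, 0, 0, 0], [0.01, 0.3, 0, 0, 0, 0], [0.01, 0.3, 0, 0, 0, 0], [0, 0.15, 0, 0, 0, 0], [0, 0, 0, 0, 0, 0]],
])

```text
clock: 6.3
position: [0.5122, -0.0846, 0.1791]
ee_rot: [0.981, -0.194, 0.001, -0.001]
ft_force: [0.7, 1.0, -0.2]
grip_width: 0.337
```

Emit:
servo_tool([
  [[0, 0, 0, 0, 0, 0], [0, 0, 0, 0, 0, 0], [0, 0, 0, 0, 0, 0], [0, 0, 0, 0, 0, 0], [0, 0, 0, 0, 0, 0], [0, 0, 0, 0, 0, 0], [0, 0, 0, 0, 0, 0]],
], jaw=0)

```text
clock: 7.0
position: [0.5125, -0.0832, 0.1789]
ee_rot: [0.981, -0.193, 0.001, -0.001]
ft_force: [0.1, -0.2, 1.1]
grip_width: 1.0
```

```bash
python3 plan.py 0.515 -0.08 0.179 -22.3; python3 snap.py 5 scene wrist
```

```text
t 7.0 pos [ 0.5125 -0.0832  0.1789] yaw -22.28 q [ 9.812e-01 -1.932e-01  6.000e-04 -1.200e-03] F [ 0.1 -0.2  1.1] w 1.0 dist [0.0025 0.0032 0.0001] n 1
[0.02, -0.08, -0.0, -0.03, -0.01, 0.0]
```

View pics/scene5.png

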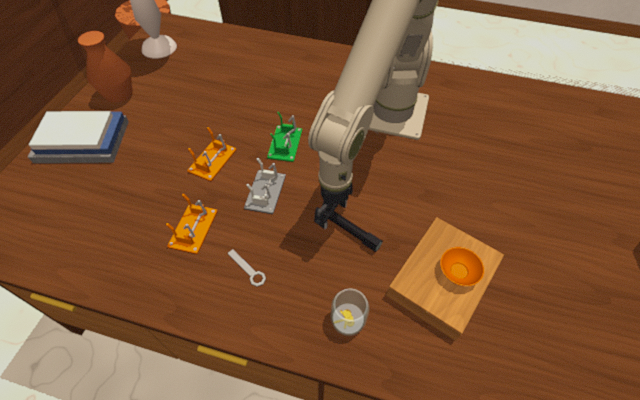

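View pics/wrist5.png

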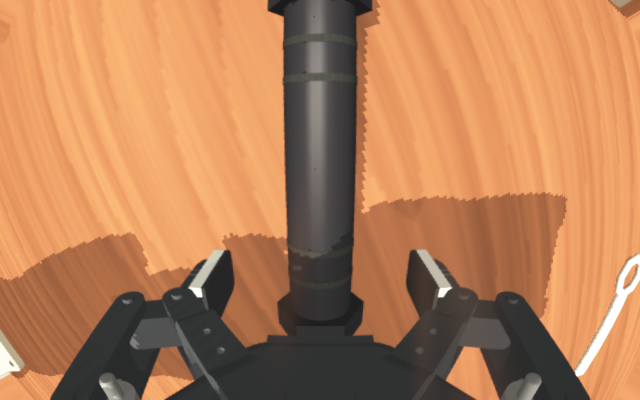

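Flashlight lies on the open top, head end at scene (375,245), clear of the riser edge (393,285)-(437,222), and the jaws are open. Now I'll lift clear and look before regrasping.

Emit:
servo_tool([
  [[0, 0, -0.5, 0, 0, 0], [0, 0, -0.6, 0, 0, 0], [0, 0, -0.6, 0, 0, 0], [0, 0, -0.4, 0, 0, 0], [0, -0.1, 0, 0, 0, 0], [0, 0, 0, 0, 0, 0]],
])

```text
clock: 7.7
position: [0.5137, -0.0787, 0.2869]
ee_rot: [0.981, -0.194, -0.0, -0.001]
ft_force: [0.4, -0.1, -1.4]
grip_width: 1.0
```

```bash
python3 plan.py 0.5315 -0.037 0.20 -22.3 5; python3 snap.py 6 wrist
```

```text
t 7.7 pos [ 0.5137 -0.0787  0.2869] yaw -22.32 q [ 9.811e-01 -1.936e-01 -4.000e-04 -9.000e-04] F [ 0.4 -0.1 -1.4] w 1.0 dist [ 0.0178  0.0417 -0.0869] n 5
[0.0, -0.18, 0.35, -0.0, 0.0, -0.0]
[0.0, -0.18, 0.35, -0.0, 0.0, -0.0]
[0.0, -0.18, 0.35, -0.0, 0.0, -0.0]
[0.0, -0.18, 0.35, -0.0, 0.0, -0.0]
[0.0, -0.18, 0.35, -0.0, 0.0, -0.0]
```

View pics/wrist6.png

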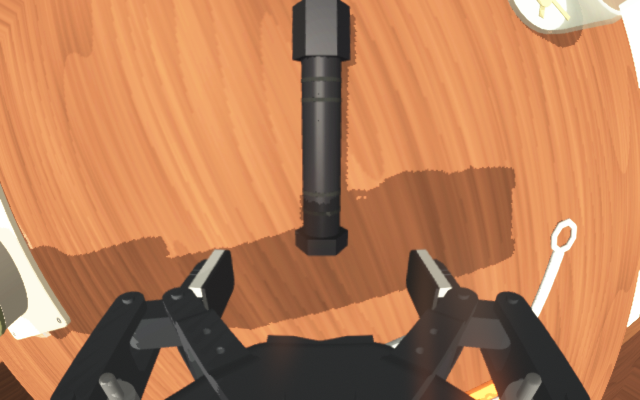

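Run:
```python
from h import *
np.set_printoptions(precision=4,suppress=True)
w=L("wrist6")
crop(w,285,0,75,60+200,3,"pics/w6c.png")
a=onz(w,321,57,.038,True);b=onz(w,322,228,.038,True); t=onz(w,322,252,.038,True)
print(a,b,t,np.linalg.norm(a-b),(a+b)/2,np.degrees(np.arctan2(*(a-b)[[1,0]])))
a=onz(w,321,75,.019,True);b=onz(w,322,215,.019,True)
print(a,b,np.degrees(np.arctan2(*(a-b)[[1,0]])))
```

```text
[0.5563 0.023  0.038 ] [ 0.5096 -0.093   0.038 ] [ 0.5019 -0.1118  0.038 ] 0.12505879586403415 [ 0.533 -0.035  0.038] 68.05337294997916
[0.5523 0.013  0.019 ] [ 0.5111 -0.0896  0.019 ] 68.12798097870558
```

View pics/w6c.png

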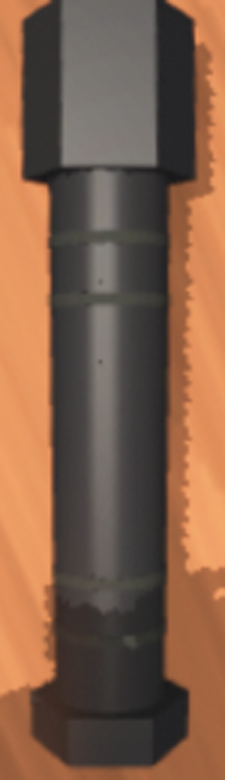

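```bash
python3 - <<'E'
from h import *
np.set_printoptions(precision=4,suppress=True)
w=L("wrist6")
a=onz(w,321,55.3,.038,True);b=onz(w,322,237,.038,True); t=onz(w,322,254.5,.038,True)
print(a,b,t,np.linalg.norm(a-b),np.linalg.norm(t-b),(a+b)/2)
E
python3 plan.py 0.5315 -0.0375 0.179 -21.9 5
```

```text
[0.5568 0.0241 0.038 ] [ 0.5068 -0.0999  0.038 ] [ 0.5011 -0.1138  0.038 ] 0.13373235182781124 0.015026475526699083 [ 0.5318 -0.0379  0.038 ]
t 7.75 pos [ 0.5136 -0.0792  0.2868] yaw -22.35 q [ 9.810e-01 -1.938e-01 -5.000e-04 -7.000e-04] F [-0.2 -0.4  0.3] w 0.996 dist [ 0.0179  0.0417 -0.1078] n 5
[0.0, -0.18, 0.43, -0.0, 0.0, -0.02]
[0.0, -0.18, 0.43, -0.0, 0.0, -0.02]
[0.0, -0.18, 0.43, -0.0, 0.0, -0.02]
[0.0, -0.18, 0.43, -0.0, 0.0, -0.02]
[0.0, -0.18, 0.43, -0.0, 0.0, -0.02]
```

Emit:
servo_tool([
  [[0, -0.4, 0, 0, 0, 0], [0, -0.3, 0.3, 0, 0, 0], [0, -0.15, 0.5, 0, 0, 0], [0, 0, 0.5, 0, 0, 0], [0, 0, 0.4, 0, 0, 0], [0, 0, 0, 0, 0, 0]],
])

```text
clock: 8.35
position: [0.5278, -0.0375, 0.1903]
ee_rot: [0.981, -0.194, -0.005, 0.001]
ft_force: [-0.2, -0.6, -1.0]
grip_width: 0.997
```

```bash
python3 plan.py 0.5317 -0.0378 0.179 -21.9 2
```

```text
t 8.35 pos [ 0.5278 -0.0375  0.1903] yaw -22.32 q [ 0.9811 -0.1935 -0.0045  0.001 ] F [-0.2 -0.6 -1. ] w 0.997 dist [ 0.0039 -0.0003 -0.0113] n 2
[0.04, -0.01, 0.11, 0.02, 0.05, -0.04]
[0.04, -0.01, 0.11, 0.02, 0.05, -0.04]
```

Emit:
servo_tool([
  [[0.04, -0.01, 0.11, 0.02, 0.05, -0.04], [0.04, -0.01, 0.11, 0.02, 0.05, -0.04], [0, 0, 0, 0, 0, 0], [0, 0, 0, 0, 0, 0]],
])

```text
clock: 8.75
position: [0.5321, -0.0385, 0.1782]
ee_rot: [0.982, -0.19, 0.0, 0.001]
ft_force: [0.2, -0.8, 0.3]
grip_width: 0.997
```

Emit:
servo_tool([
  [[0, 0, 0, 0, 0, 0], [0, 0, 0, 0, 0, 0], [0, 0, 0, 0, 0, 0], [0, 0, 0, 0, 0, 0], [0, 0, 0, 0, 0, 0], [0, 0, 0, 0, 0, 0], [0, 0, 0, 0, 0, 0], [0, 0, 0, 0, 0, 0]],
], jaw=255, force=100)

```text
clock: 9.55
position: [0.5327, -0.0386, 0.1804]
ee_rot: [0.982, -0.19, 0.002, -0.0]
ft_force: [-1.1, 0.3, 0.9]
grip_width: 0.321
```

```bash
python3 plan.py 0.5317 -0.0378 0.30 -21.9 4
```

```text
t 9.55 pos [ 0.5327 -0.0386  0.1804] yaw -21.92 q [ 9.818e-01 -1.901e-01  1.600e-03 -2.000e-04] F [-1.1  0.3  0.9] w 0.321 dist [-0.001   0.0008  0.1196] n 4
[-0.0, -0.0, -0.6, -0.0, -0.01, -0.0]
[-0.0, -0.0, -0.6, -0.0, -0.01, -0.0]
[-0.01, -0.0, -0.6, -0.0, -0.01, -0.0]
[-0.01, -0.0, -0.6, -0.0, -0.01, -0.0]
```

Emit:
servo_tool([
  [[0, 0, -0.2, 0, 0, 0], [0, 0, -0.5, 0, 0, 0], [0, 0, -0.6, 0, 0, 0], [0, 0, -0.6, 0, 0, 0], [0, 0, -0.5, 0, 0, 0], [0, 0, -0.3, 0, 0, 0], [0, 0, 0, 0, 0, 0]],
])

```text
clock: 10.25
position: [0.5309, -0.039, 0.3219]
ee_rot: [0.982, -0.191, -0.0, 0.001]
ft_force: [-0.8, 0.4, -2.7]
grip_width: 0.316
```

```bash
python3 plan.py 0.4745 -0.310 0.32 -84.8 16
```

```text
t 10.25 pos [ 0.5309 -0.039   0.3219] yaw -22.0 q [ 9.816e-01 -1.908e-01 -3.000e-04  7.000e-04] F [-0.8  0.4 -2.7] w 0.316 dist [-0.0564 -0.271  -0.0019] n 16
[0.06, 0.34, 0.0, 0.0, -0.0, 0.78]
[0.08, 0.34, 0.0, 0.0, -0.0, 0.78]
[0.11, 0.33, 0.0, 0.0, -0.0, 0.78]
[0.13, 0.32, 0.0, 0.0, -0.0, 0.78]
[0.15, 0.31, 0.0, 0.0, -0.0, 0.78]
[0.17, 0.3, 0.0, 0.0, -0.0, 0.78]
[0.19, 0.29, 0.0, 0.0, -0.0, 0.78]
[0.21, 0.27, 0.0, 0.0, -0.0, 0.78]
[0.23, 0.26, 0.0, 0.0, -0.0, 0.78]
[0.25, 0.24, 0.0, 0.0, -0.0, 0.78]
[0.26, 0.22, 0.0, 0.0, -0.0, 0.78]
[0.28, 0.21, 0.0, 0.0, -0.0, 0.78]
[0.29, 0.19, 0.0, 0.0, -0.0, 0.78]
[0.3, 0.17, 0.0, 0.0, -0.0, 0.78]
[0.31, 0.15, 0.0, 0.0, -0.0, 0.78]
[0.32, 0.12, 0.0, 0.0, -0.0, 0.78]
```

Emit:
servo_tool([
  [[0.06, 0.34, 0, 0, 0, 0.78], [0.08, 0.34, 0, 0, 0, 0.78], [0.11, 0.33, 0, 0, 0, 0.78], [0.13, 0.32, 0, 0, 0, 0.78], [0.15, 0.31, 0, 0, 0, 0.78], [0.17, 0.3, 0, 0, 0, 0.78], [0.19, 0.29, 0, 0, 0, 0.78], [0.21, 0.27, 0, 0, 0, 0.78], [0.23, 0.26, 0, 0, 0, 0.78], [0.25, 0.24, 0, 0, 0, 0.78]],
])

```text
clock: 11.25
position: [0.49, -0.2117, 0.3154]
ee_rot: [0.855, -0.518, -0.004, 0.002]
ft_force: [0.2, 0.6, -4.0]
grip_width: 0.319
```

Emit:
servo_tool([
  [[0.26, 0.22, 0, 0, 0, 0.78], [0.28, 0.21, 0, 0, 0, 0.78], [0.29, 0.19, 0, 0, 0, 0.78], [0.25, 0.14, 0, 0, 0, 0.6], [0.15, 0.05, 0, 0, 0, 0.3], [0, 0, 0, 0, 0, 0], [0, 0, 0, 0, 0, 0]],
])

```text
clock: 11.95
position: [0.4709, -0.2928, 0.3153]
ee_rot: [0.764, -0.646, -0.004, 0.004]
ft_force: [-0.2, 0.3, -2.3]
grip_width: 0.319
```

```bash
python3 plan.py 0.4745 -0.310 0.32 -84.8 3;  python3 snap.py 7 side scene wrist
```

```text
t 11.95 pos [ 0.4709 -0.2928  0.3153] yaw -80.45 q [ 0.7635 -0.6458 -0.004   0.0039] F [-0.2  0.3 -2.3] w 0.319 dist [ 0.0036 -0.0172  0.0047] n 3
[0.12, -0.0, -0.03, 0.04, 0.0, 0.29]
[0.12, -0.01, -0.03, 0.04, 0.0, 0.29]
[0.12, -0.01, -0.03, 0.04, 0.0, 0.29]
```

View pics/side7.png

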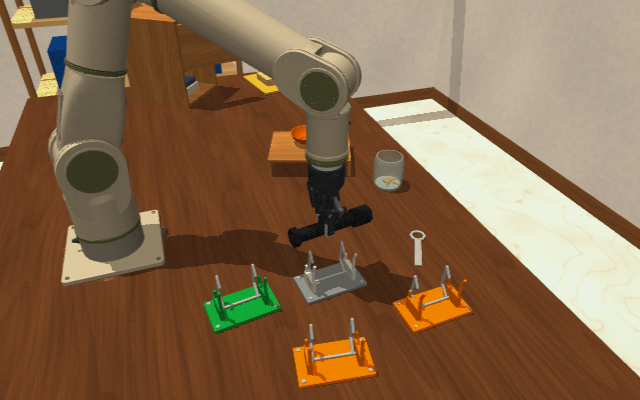

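View pics/wrist7.png

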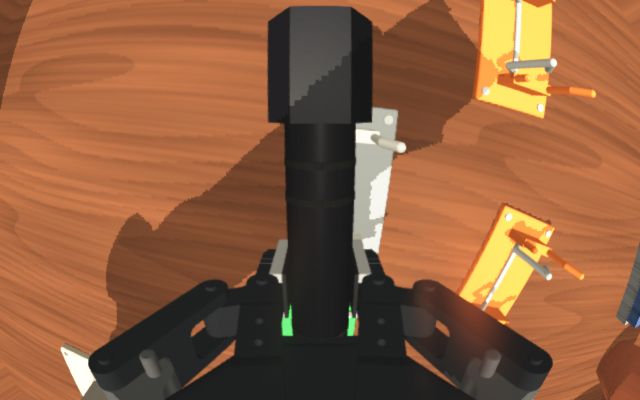

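Run:
```python
from h import *
crop(L("wrist7"),340,90,80,90,7,"pics/w7c.png")
crop(L("side7"),270,190,120,90,6,"pics/d7c.png")
```

```text
(no output)
```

View pics/w7c.png

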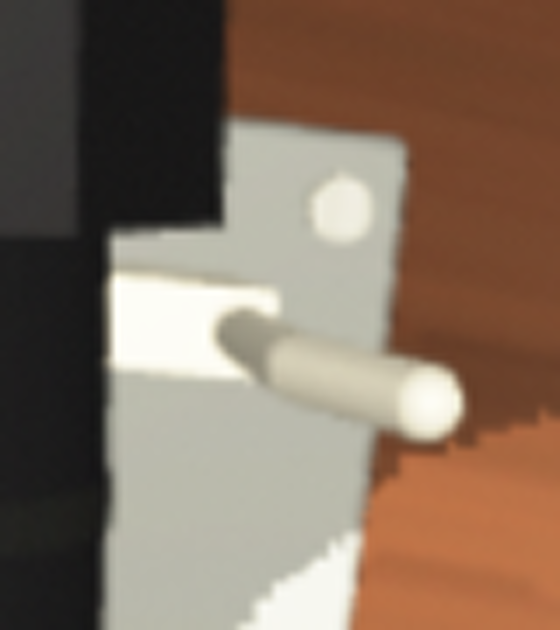

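View pics/d7c.png

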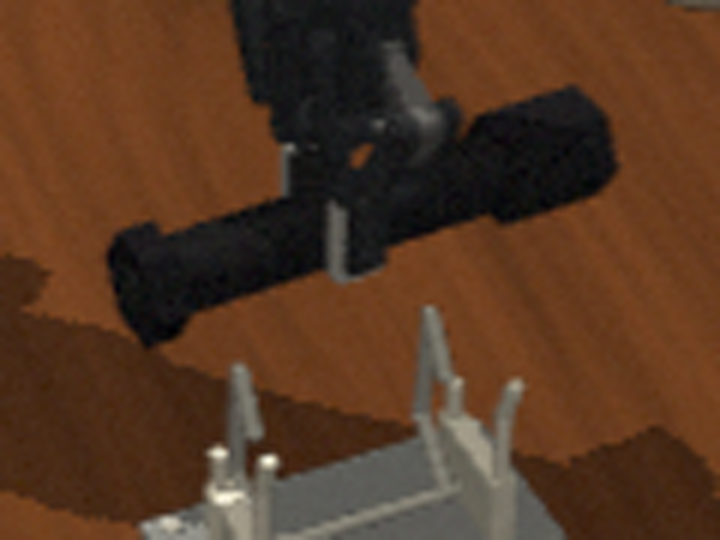

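Run:
```python
from h import *
np.set_printoptions(precision=4,suppress=True)
w=L("wrist7")
print("tip+50",onz(w,340+432/7,90+400/7,.0925,True), "base corner +x,-y",onz(w,340+405/7,90+140/7,.01,True))
a=np.array([.475,-.310]);t=np.radians(5.2);ex=np.array([np.cos(t),np.sin(t)]);ey=np.array([-ex[1],ex[0]])
print("exp",a+.05*ex-.028*ey,a+.075*ex-.045*ey)
crop(L("scene7"),200,90,130,100,6,"pics/s7c.png")
```

```text
tip+50 [ 0.5267 -0.3357  0.0925] base corner +x,-y [ 0.5523 -0.3491  0.01  ]
exp [ 0.5273 -0.3334] [ 0.5538 -0.348 ]
```

View pics/s7c.png

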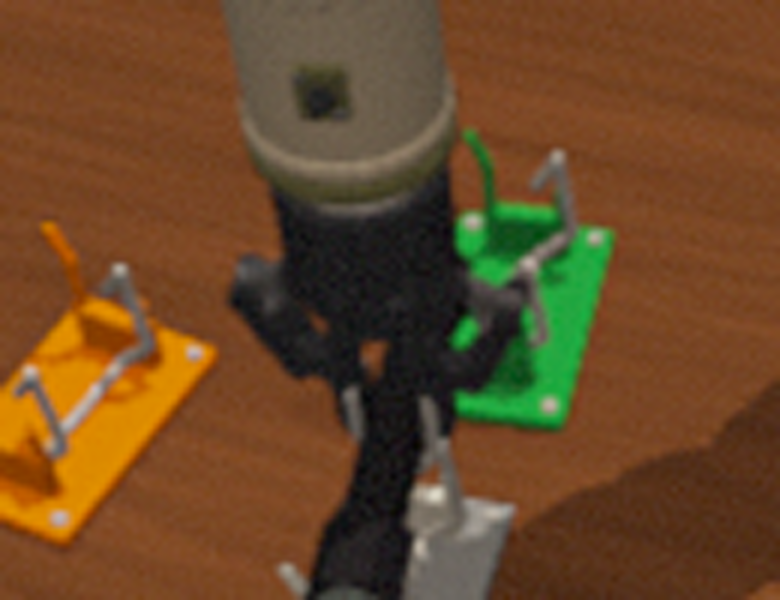

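Emit:
servo_tool([
  [[0.12, 0, 0, 0.04, 0, 0.29], [0.12, 0, 0, 0.04, 0, 0.29], [0.12, 0, 0.1, 0.02, 0, 0.29], [0, 0, 0.2, 0, 0, 0], [0, 0, 0.3, 0, 0, 0], [0, 0, 0.2, 0, 0, 0], [0, 0, 0, 0, 0, 0]],
])

```text
clock: 12.8
position: [0.4742, -0.31, 0.2708]
ee_rot: [0.738, -0.675, -0.001, 0.0]
ft_force: [-0.3, 0.2, -1.8]
grip_width: 0.317
```

```bash
python3 plan.py 0.4745 -0.311 0.265 -84.8 3
```

```text
t 12.8 pos [ 0.4742 -0.31    0.2708] yaw -84.95 q [ 7.376e-01 -6.753e-01 -1.500e-03  2.000e-04] F [-0.3  0.2 -1.8] w 0.317 dist [ 0.0003 -0.001  -0.0058] n 3
[0.01, -0.0, 0.04, 0.01, 0.01, -0.01]
[0.01, -0.0, 0.04, 0.01, 0.01, -0.01]
[0.01, -0.0, 0.04, 0.01, 0.01, -0.01]
```

Emit:
servo_tool([
  [[0.01, 0, 0.04, 0.01, 0.01, 0], [0.01, 0, 0.04, 0.01, 0.01, 0], [0, 0, 0.04, 0, 0, 0], [0, 0, 0, 0, 0, 0]],
])

```text
clock: 13.2
position: [0.4744, -0.3109, 0.2643]
ee_rot: [0.738, -0.675, -0.0, 0.0]
ft_force: [0.6, 0.6, -2.0]
grip_width: 0.316
```

```bash
python3 plan.py 0.4745 -0.311 0.265 -84.8 1; python3 snap.py 8 side scene wrist
python3 - <<'E'
from h import *
crop(L("side8"),270,200,110,105,7,"pics/d8c.png")
crop(L("scene8"),215,120,100,100,6,"pics/s8c.png")
E
```

```text
t 13.2 pos [ 0.4744 -0.3109  0.2643] yaw -84.92 q [ 7.378e-01 -6.751e-01 -2.000e-04  2.000e-04] F [ 0.6  0.6 -2. ] w 0.316 dist [ 0.0001 -0.0001  0.0007] n 1
[0.0, -0.0, -0.01, 0.01, 0.0, -0.02]
```

View pics/d8c.png

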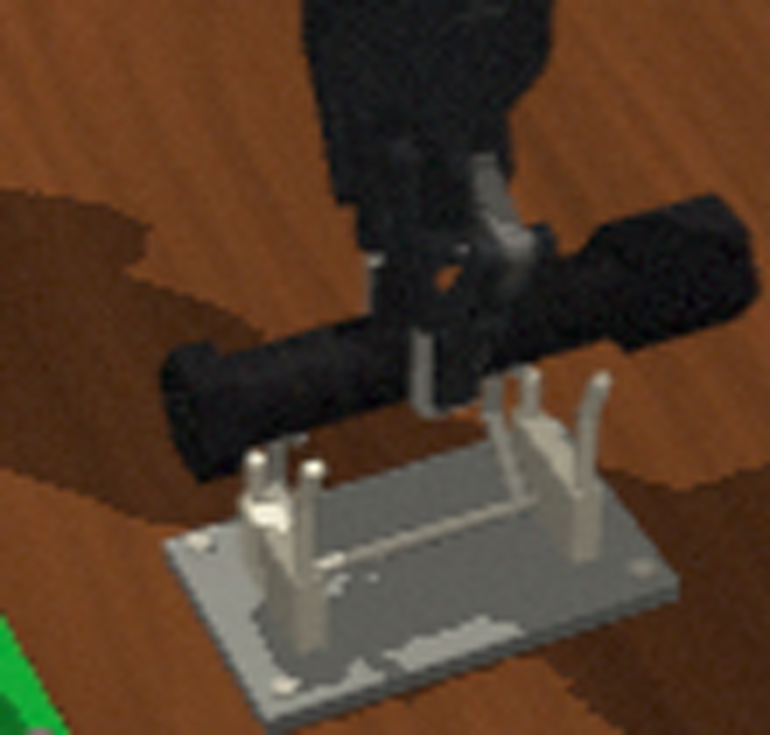

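View pics/wrist8.png

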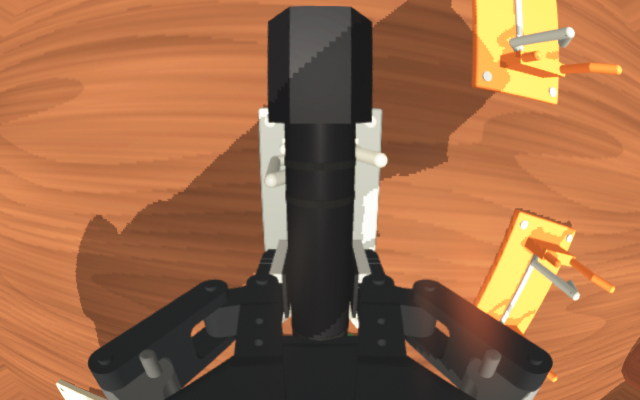

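View pics/s8c.png

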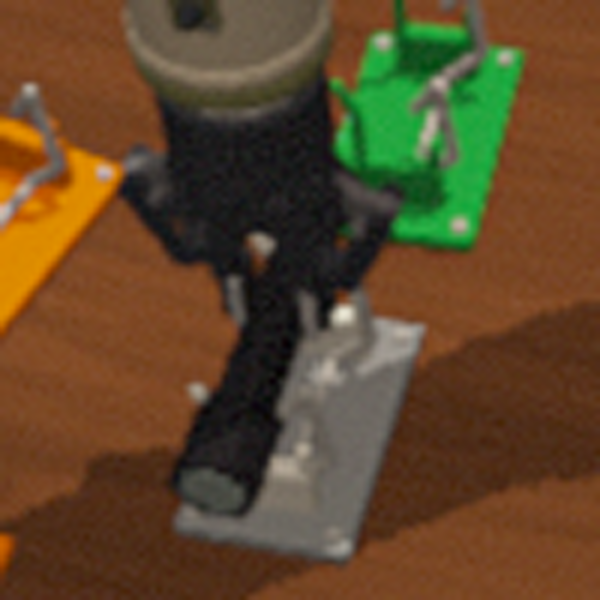

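The wrist view shows the barrel midline at column 321 and the base plate edges at columns 260 and 382 (midpoint 321), parallel. I'll check that it's level and where it sits along the clip with an overlay.

Run:
```python
from h import *
t=np.radians(5.1);ex=np.array([np.cos(t),np.sin(t),0]);ey=np.array([-ex[1],ex[0],0]);ez=np.array([0,0,1])
c=np.array([.4744,-.3109,.2643-.1612])
for n,u0,v0,w_,h_,k in [("side8",270,200,110,105,7),("scene8",215,120,100,100,6),("wrist8",220,0,200,300,2)]:
    C=L(n); f=n.startswith("wrist")
    im=cv2.resize(C["color"][v0:v0+h_,u0:u0+w_,::-1],None,fx=k,fy=k,interpolation=cv2.INTER_CUBIC)
    P=lambda p:tuple(int(round(v)) for v in ((proj(C,p,f)-[u0,v0]+.5)*k))
    for x in (-.082,-.068,.068,.112):
        pts=[P(c+x*ex+.0219*(np.cos(a)*ey+np.sin(a)*ez)) for a in np.radians(np.arange(0,361,60))]
        for a,b in zip(pts,pts[1:]): cv2.line(im,a,b,(0,255,255),1)
    s=np.array([.4745,-.310,.055])
    for x in (-.05,.05): cv2.circle(im,P(s+x*ex-.028*ey+.037*ez),3,(255,0,255),-1); cv2.circle(im,P(s+x*ex-.015*ez),3,(255,255,0),-1)
    cv2.imwrite(f"pics/ov_{n}.png",im)
```

```text
(no output)
```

View pics/ov_side8.png

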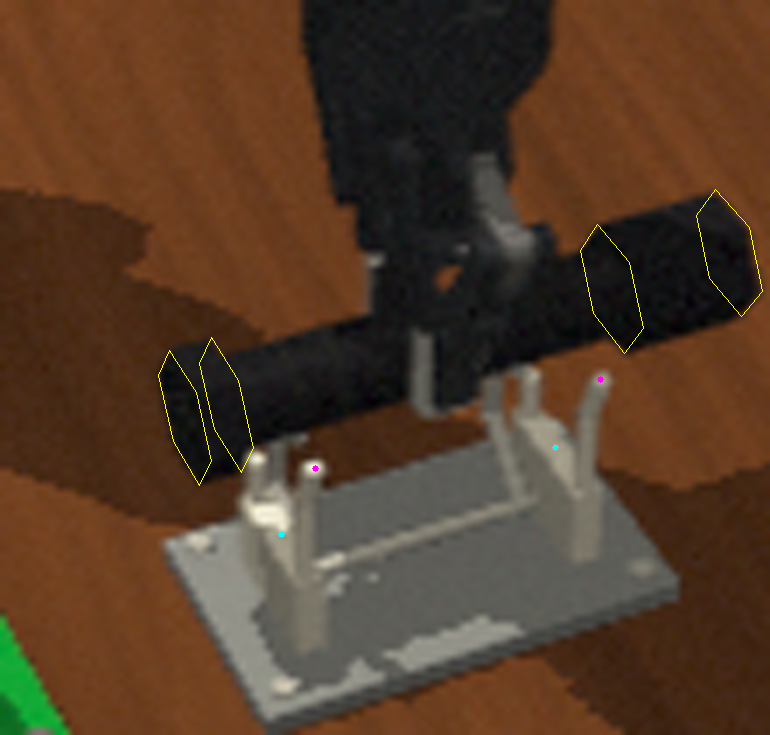

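View pics/ov_scene8.png

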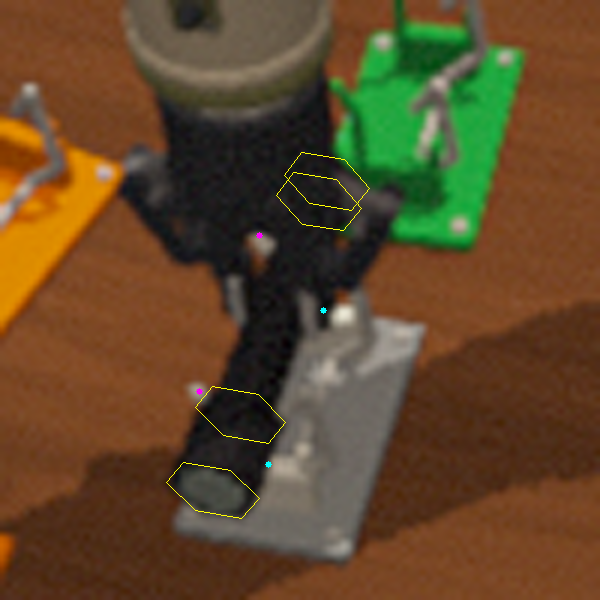

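View pics/ov_wrist8.png

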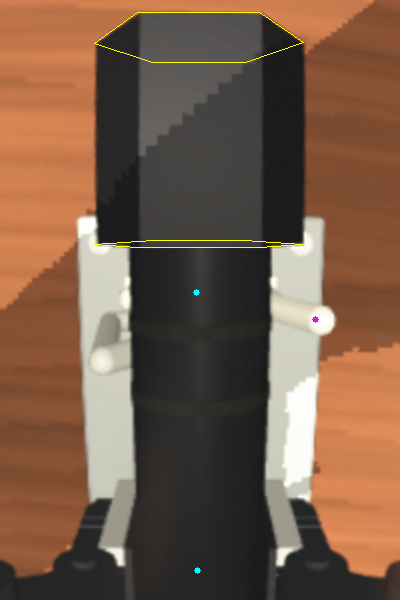

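Emit:
servo_tool([
  [[0.01, 0, 0.1, 0, 0, 0], [0.01, 0, 0.1, 0, 0, 0], [0, 0, 0.15, 0, 0, 0], [0, 0, 0.15, 0, 0, 0], [0, 0, 0, 0, 0, 0]],
])

```text
clock: 13.85
position: [0.4755, -0.3132, 0.2396]
ee_rot: [0.737, -0.675, 0.002, -0.001]
ft_force: [0.4, 4.4, -6.9]
grip_width: 0.316
```

```bash
python3 plan.py 0.4745 -0.312 0.2155 -84.9 1
```

```text
t 13.85 pos [ 0.4755 -0.3132  0.2396] yaw -84.98 q [ 0.7374 -0.6755  0.0022 -0.0009] F [ 0.4  4.4 -6.9] w 0.316 dist [-0.001   0.0012 -0.0241] n 1
[-0.03, 0.02, 0.48, -0.05, -0.02, -0.02]
```

Emit:
servo_tool([
  [[0, 0, 0, -0.02, 0, 0], [0, 0, 0, 0, 0, 0]],
])

```text
clock: 14.05
position: [0.4758, -0.3129, 0.2389]
ee_rot: [0.737, -0.676, 0.002, -0.0]
ft_force: [0.0, 0.8, -0.6]
grip_width: 0.315
```

```bash
python3 plan.py 0.4745 -0.312 0.2155 -84.9 1; python3 snap.py 9 side wrist
python3 - <<'E'
from h import *
crop(L("side9"),270,200,110,105,7,"pics/d9c.png")
crop(L("wrist9"),220,0,200,300,2,"pics/w9c.png")
E
```

```text
t 14.05 pos [ 0.4758 -0.3129  0.2389] yaw -85.0 q [ 7.373e-01 -6.756e-01  1.600e-03 -4.000e-04] F [ 0.   0.8 -0.6] w 0.315 dist [-0.0013  0.0009 -0.0234] n 1
[-0.02, 0.03, 0.47, -0.03, -0.02, -0.02]
```

View pics/d9c.png

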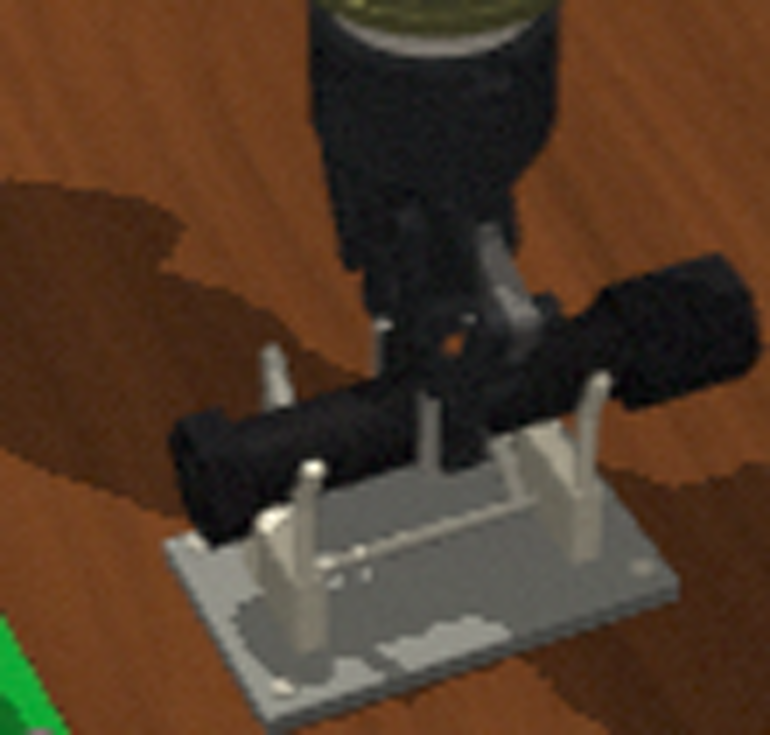

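View pics/w9c.png

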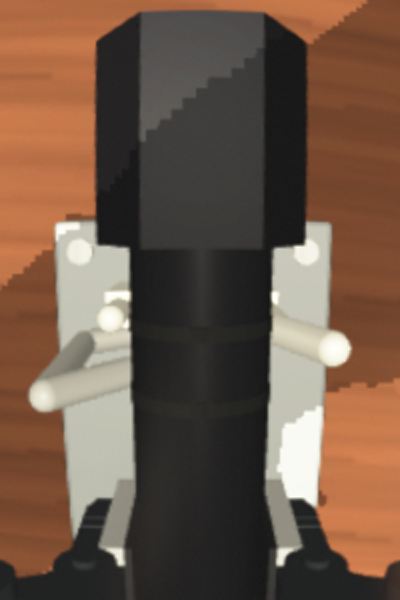

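Barrel midline at 200 against base midline 193 (in the 2x crop), so it is about 2 mm towards -y. The jaw is already swung aside, (45,395) in the crop. I'll shift back 1.5 mm while pushing on.

Emit:
servo_tool([
  [[-0.03, 0.02, 0.05, -0.03, -0.02, 0], [0, 0, 0.1, 0, 0, 0], [0, 0, 0.1, 0, 0, 0], [0, 0, 0.1, 0, 0, 0], [0, 0, 0.1, 0, 0, 0], [0, 0, 0, 0, 0, 0]],
])

```text
clock: 14.75
position: [0.4764, -0.3122, 0.2207]
ee_rot: [0.738, -0.675, 0.003, -0.002]
ft_force: [8.2, -3.1, -21.9]
grip_width: 0.309
```

```bash
python3 plan.py 0.4745 -0.311 0.2155 -84.9 1
```

```text
t 14.75 pos [ 0.4764 -0.3122  0.2207] yaw -84.93 q [ 0.7377 -0.6751  0.0027 -0.0021] F [  8.2  -3.1 -21.9] w 0.309 dist [-0.0019  0.0012 -0.0052] n 1
[-0.03, 0.04, 0.1, -0.08, -0.01, -0.01]
```

Emit:
servo_tool([
  [[-0.01, 0.02, 0.06, -0.05, 0, 0], [0, 0, 0.06, -0.03, 0, 0], [0, 0, 0.02, 0, 0, 0], [0, 0, 0, 0, 0, 0]],
])

```text
clock: 15.15
position: [0.4752, -0.3122, 0.2166]
ee_rot: [0.738, -0.675, -0.001, -0.0]
ft_force: [-0.5, 0.1, -1.8]
grip_width: 0.315
```

```bash
python3 plan.py 0.4745 -0.311 0.2155 -84.9 1; python3 snap.py 10 side wrist scene
python3 - <<'E'
from h import *
crop(L("side10"),270,200,110,105,7,"pics/d10c.png")
crop(L("wrist10"),220,0,200,300,2,"pics/w10c.png")
E
```

```text
t 15.15 pos [ 0.4752 -0.3122  0.2166] yaw -84.88 q [ 7.380e-01 -6.748e-01 -6.000e-04 -2.000e-04] F [-0.5  0.1 -1.8] w 0.315 dist [-0.0007  0.0012 -0.0011] n 1
[-0.03, 0.01, 0.02, 0.01, 0.01, 0.0]
```

View pics/d10c.png

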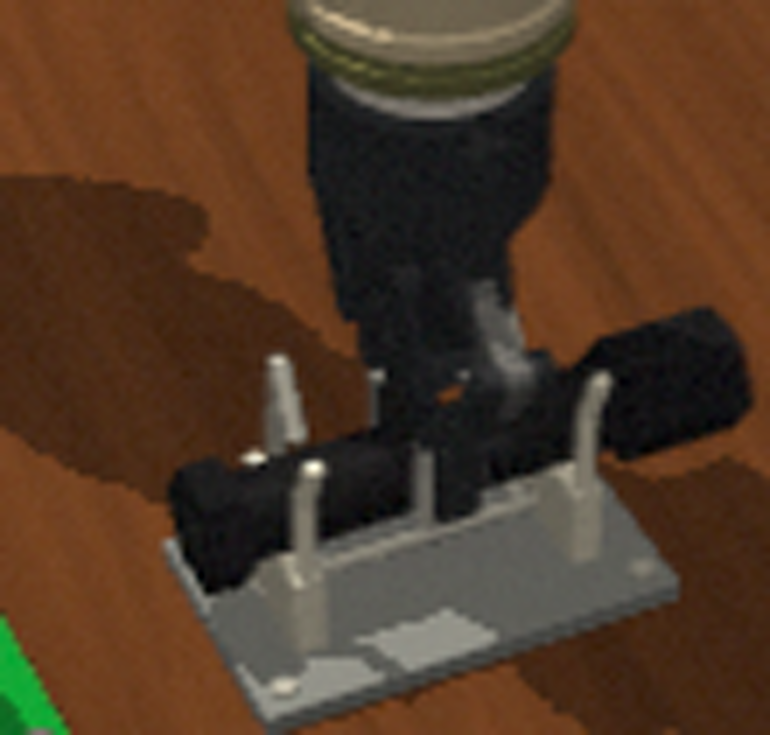

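View pics/w10c.png

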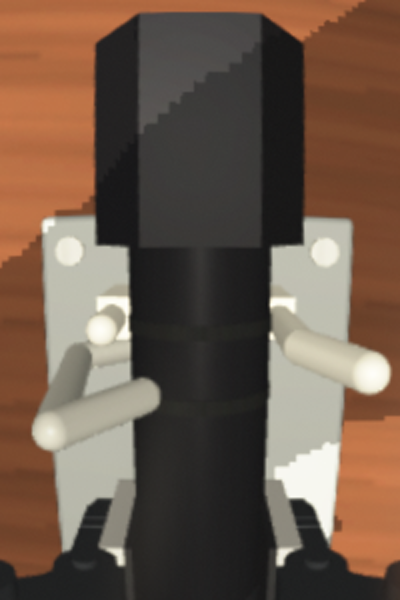

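Jaw top and tip in the side view, (310,251.7) and (312.4,262.4), match the first picture's shut position, (309.6,251.3) and (312.3,262.3). One more small push to bottom out, then look at the force.

Emit:
servo_tool([
  [[-0.01, 0, 0.03, 0, 0, 0], [-0.01, 0, 0.04, 0, 0, 0], [0, 0, 0.05, 0, 0, 0]],
])

```text
clock: 15.6
position: [0.475, -0.3128, 0.2158]
ee_rot: [0.738, -0.675, -0.001, -0.002]
ft_force: [-15.1, 12.4, 42.8]
grip_width: 0.314
```

```bash
python3 plan.py 0.4745 -0.311 0.2155 -84.9 1
```

```text
t 15.6 pos [ 0.475  -0.3128  0.2158] yaw -84.94 q [ 0.7377 -0.6752 -0.0008 -0.0016] F [-15.1  12.4  42.8] w 0.314 dist [-0.0005  0.0018 -0.0003] n 1
[-0.04, 0.01, 0.01, -0.02, 0.04, -0.01]
```

Emit:
servo_tool([
  [[0, 0, -0.01, 0, 0, 0], [0, 0, 0, 0, 0, 0]],
])

```text
clock: 15.8
position: [0.4748, -0.3129, 0.2169]
ee_rot: [0.738, -0.675, -0.001, -0.002]
ft_force: [0.8, 0.8, -2.6]
grip_width: 0.316
```

Emit:
servo_tool([
  [[0, 0, 0, 0, 0, 0], [0, 0, 0, 0, 0, 0], [0, 0, 0, 0, 0, 0], [0, 0, 0, 0, 0, 0], [0, 0, 0, 0, 0, 0], [0, 0, 0, 0, 0, 0], [0, 0, 0, 0, 0, 0], [0, 0, 0, 0, 0, 0]],
], jaw=0)

```text
clock: 16.6
position: [0.4749, -0.3131, 0.216]
ee_rot: [0.738, -0.675, -0.001, -0.001]
ft_force: [-0.3, 0.3, 0.9]
grip_width: 0.998
```

```bash
python3 plan.py 0.475 -0.3128 0.33 -84.9 1; python3 snap.py 11 wrist
```

```text
t 16.6 pos [ 0.4749 -0.3131  0.216 ] yaw -84.93 q [ 0.7377 -0.6751 -0.0008 -0.0011] F [-0.3  0.3  0.9] w 0.998 dist [1.00e-04 3.00e-04 1.14e-01] n 1
[-0.01, -0.0, -2.28, -0.01, 0.03, -0.01]
```

View pics/wrist11.png

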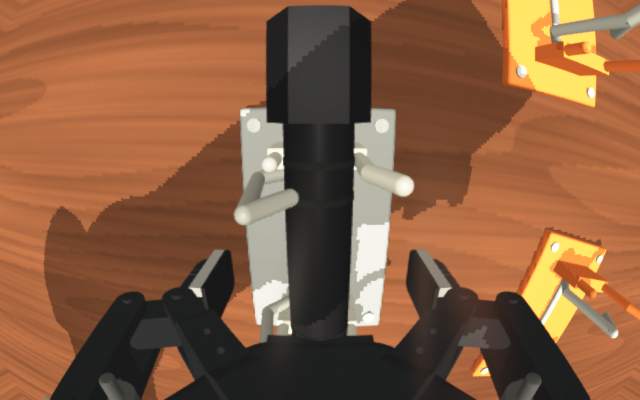

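Emit:
servo_tool([
  [[0, 0, -0.2, 0, 0, 0], [0, 0, -0.4, 0, 0, 0], [0, 0, -0.6, 0, 0, 0], [0, 0, -0.6, 0, 0, 0], [0, 0, -0.6, 0, 0, 0], [0, 0, -0.4, 0, 0, 0], [0, -0.6, 0, 0, 0, 0], [0, -0.8, 0, 0, 0, 0], [0, -0.6, 0, 0, 0, 0], [0, 0, 0, 0, 0, 0]],
])

```text
clock: 17.65
position: [0.5759, -0.3059, 0.3701]
ee_rot: [0.736, -0.676, 0.002, -0.003]
ft_force: [-0.7, 0.4, -0.8]
grip_width: 1.002
```

```bash
python3 plan.py 0.475 -0.3128 0.33 -84.9 1; python3 snap.py 12 side wrist scene
python3 - <<'E'
from h import *
t=np.radians(5.1);ex=np.array([np.cos(t),np.sin(t),0]);ey=np.array([-ex[1],ex[0],0]);ez=np.array([0,0,1])
c=np.array([.4745,-.311,.055])
for n,u0,v0,w_,h_,k in [("side12",270,200,110,105,7),("scene12",215,120,100,100,6)]:
    C=L(n)
    crop(C,u0,v0,w_,h_,k,f"pics/{n}c.png")
    im=cv2.imread(f"pics/{n}c.png")
    P=lambda p:tuple(int(round(v)) for v in ((proj(C,p)-[u0,v0]+.5)*k))
    for x in (-.082,-.068,.068,.112):
        pts=[P(c+x*ex+.0219*(np.cos(a)*ey+np.sin(a)*ez)) for a in np.radians(np.arange(0,361,60))]
        for a,b in zip(pts,pts[1:]): cv2.line(im,a,b,(0,255,255),1)
    for x in (-.04,.04): cv2.circle(im,P(c+x*ex+.0065*ey+.017*ez),3,(255,0,255),-1)
    cv2.imwrite(f"pics/ov_{n}.png",im)
E
```

```text
t 17.65 pos [ 0.5759 -0.3059  0.3701] yaw -85.14 q [ 0.7365 -0.6765  0.0015 -0.003 ] F [-0.7  0.4 -0.8] w 1.002 dist [-0.1009 -0.0069 -0.0401] n 1
[-0.03, 2.03, 0.79, -0.07, 0.02, -0.05]
```

View pics/ov_side12.png

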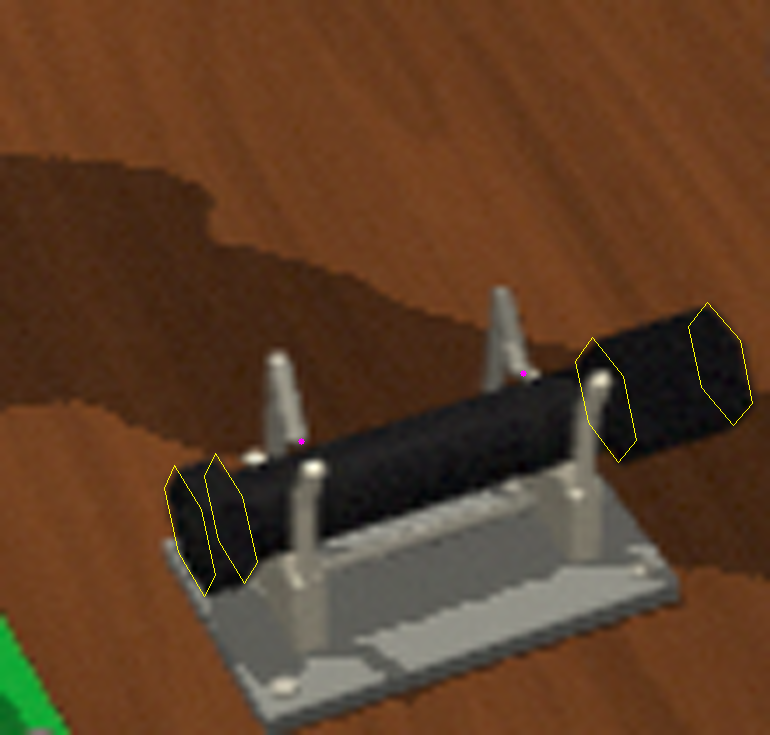

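View pics/ov_scene12.png

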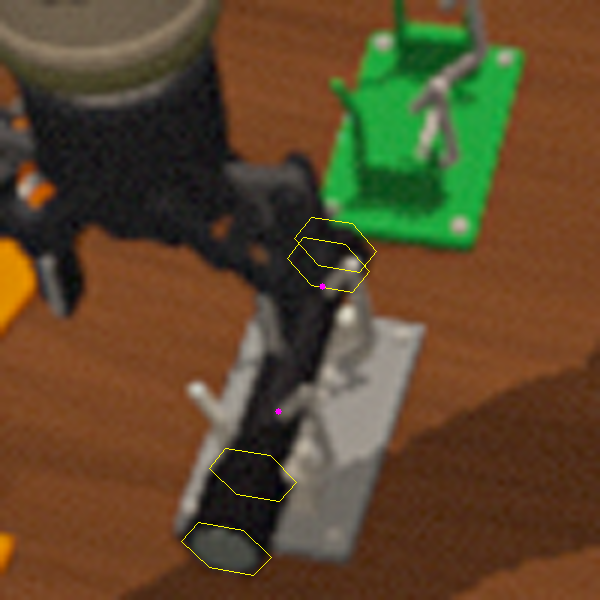

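View pics/scene12.png

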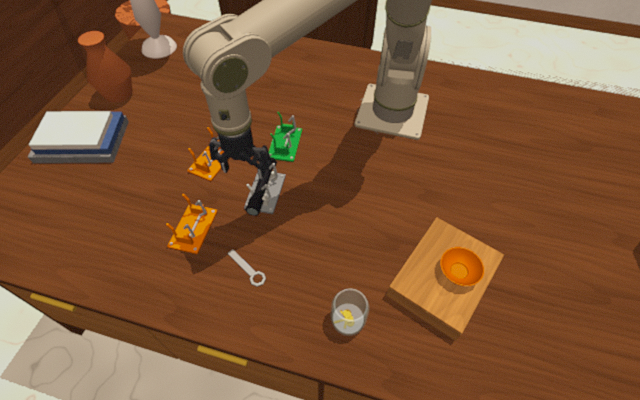

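The flashlight sits level on the predicted seat outline with both jaw tips at their shut positions. The jar, dish and opener are at their first-picture pixels, and the gripper is clear. Handing in.

```bash
python3 -c "
from workcell import order,status
print(order.hand_in(), status.get_obs()['clock'])"
```

```text
the job is handed in; nothing more can be done
the job is handed in; nothing more can be done
```

The flashlight is in the grey aluminium clip with the jaw shut over it, and the job is handed in after about 18 s of the 53 s allowed.

**What I did:**
- I gripped the barrel near the tail and drew it out along its own axis by about 215 mm.
- I let it go on the open top, clear of the riser, and lifted off.
- I took it again round the middle of the barrel, turned it into line with the clip, and pushed it down past the sprung jaw until it bottomed.
- I released it and backed off.

**Last checks:**
- **Seating:** in the side view the head and tail lie on the outline predicted for a level, fully seated flashlight.
- **Jaw:** both jaw tips are at their shut positions over the barrel.
- **Other things:** in the final scene picture the jar, dish, opener and look-alikes are where they started, and the gripper touches nothing.

**Small disagreements and the largest force:**
- The scene view showed a shift of 1–2 px at the head, which is within the camera calibration.
- The cameras also differed by about 2 mm on the clip's sideways position. I settled that from the wrist view before the final push.
- The wrist force peaked at about 45 N in the readings when the barrel bottomed in the forks, well under the 120 N limit.

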